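# Fold down the hold-down flap and shut the glaze-sample box

## Robot

A 7-joint arm with a two-finger parallel gripper is mounted at the origin on a cart in front of the work surface, level with it; the furniture and walls round the work are solid. World frame = base frame: x ahead of the robot, y to its left, z up, the work surface at z = 0. Lengths are in m, angles in rad, forces in N, time in s.
With the tool pointing down it reaches from about 0.4 to 0.85 m from the base axis. Payload 10.4 kg.
Tool frame: the origin (TCP) lies between the finger pads; the fingertips stand ahead of it and the grasp point (between the pads) lies 3 mm ahead of it (r.tips_ahead is the z of the fingertips in the tool frame, in m); z points along the fingers, y is the line along which they close (so a half turn about z gives the same grasp; the last joint's range is limited). The gripper opens to 87 mm and grips with 3 to 60 N. Pads are 19 mm wide; open, the fingers measure 117 mm over their backs; the gripper's body (75 mm by 190 mm) begins 51 mm behind the grasp point.
Start: joints at [-1.223, 0.332, -0.065, 1.46, 0.022, 1.35, -0.088], TCP at [0.226, 0.583, 0.245] pointing down, gripper open.
Joint ranges: [-2.6, 2.6], [-0.5, 2.12], [-1.47, 1.34], [0.16, 2.42], [-1.27, 4.41], [0.06, 2.06], [-2.6, 2.6]. Speed limits (rad/s): [2.22, 2.22, 2.79, 2.79, 3.14, 3.14, 3.14].

## Interface

Orientations are given as a unit quaternion [x, y, z, w].
In Python, from bench import telemetry, camera, get_calibration, r gives the robot as it stands.
- The arm moves only by the tool drive_tool, never from a script. Its argument "series" is one flat list of numbers, 7 for each row, row after row: the turn, a rotation vector about the tool's x, y, z in units of 5 degrees (1.0 is 5 degrees), then the shift along the tool's x, y, z in units of 40 mm (1.0 is 40 mm), then the opening, from -1 (shut) to 1 (fully open). A call has 1 to 10 rows; each row is the pose to reach, as a shift and turn from the pose commanded when the call began, along the tool's axes at that moment; what a row does not reach only later rows make up. A row lasts 1/12 s, in which the tool goes at most 41.7 mm and 7.16 degrees, less where a joint would pass 70% of its speed; a pose out of reach is approached as far as the arm can. A call with a gripper value outside its range is refused whole. The fingers move at their own pace and stop on an object; "grip_force" is the grip in N (left out, the last holds). Time passes only in rows, so rows that repeat a pose let the fingers close. It gives the time, the measured TCP pose, the force, the opening and the grip force at its end, in the units of the state.
- telemetry.read_state(): the state, without advancing time (a new reading comes with each control period).
- camera(name): name is "scene" or "top" or "wrist"; returns the picture (420x560x3 uint8, red, green, blue); there is no depth.
- get_calibration(name): a dict with "fovy" (degrees; the focal length in pixels is half the picture's height over the tangent of half this angle, whatever the lens; pixels are square), "cx", "cy" (the principal point, pixels), "xyz" and "rotation" of the camera in the world. Camera axes: x right, y up, looking along -z (the intrinsics and any distortion apply to the point x, -y, -z); pixel columns grow to the right and rows downward; lengths in m; the calibration is good to about 2 mm. A picture is of the moment at which its call begins: read the wrist's pose just before it. get_calibration takes no time and is no camera call; for the wrist camera it gives the pose at the moment of the call.
- r.close_job(): hands the job in; it is judged then, once.
The state is a dict: "time": time; "joint_positions": joint angles; "joint_vel": joint speeds; "joint_torque": joint torques, N m; "ee_pos": TCP position; "eef_rot": TCP orientation; "ft_force": force on the tool from outside, world axes, zero at the start; "torque": the same for the moment, N m; "width": finger opening in m; "grip_force": force on a finger pad.
Only numpy, scipy, OpenCV 4.12 (cv2) and the standard library are available. Lean on these libraries where they do the work, as an engineer would, in place of code of your own. Each camera call takes 0.05 s, during which the arm holds its last target. There are 200 camera calls.

## Task

Close up the open wooden sample box: with closed fingertips, first push the upright wooden flap inside it down until it lies flat over the glaze tiles, and only then swing the box's hinged lid shut until it lies flush on the rim all round. Only push, gently: grip and lift nothing, and leave the cup, the bottle, the dish and the tiles where they are.

Things in the scene. Friction and masses are not known exactly. Their poses are not given: they have to be found in the camera images.
- sample_box: Open-topped light-wood box, fixed to the table, 130 mm (its x) by 180 mm (its y) outside and 80 mm high, walls 10 mm, floor 8 mm. Origin: centre of its underside, z up. Its lid is hinged along the top of its +y wall (y = +90 mm), its flap just inside its -y wall. The box may stand turned by up to 0.75 rad clockwise or 0.35 rad counter-clockwise (from above) from the world axes, so the lid's hinge is roughly on the robot's left and the flap's on its right.
- box_lid (a joint): Hinge of the lid, about the box's x axis, rad: 0 = shut, flush on the rim; it starts open at 1.65 to 1.95 (leaning outward, past upright) and stops at 2.05. A stiff hinge: the lid stays wherever it is left and must be pushed the whole way (about 1 to 3 N at its free edge, more nearer the hinge) until it meets the rim.
- lid_hinge (a point): Middle of the lid's hinged edge, at mid-thickness of the board, so 4 mm from the hinge line, which lies at y = +90 mm, z = 80 mm in the box frame. The lid is a flat wooden board, 130 mm along the hinge, 180 mm from hinge to free edge, 8 mm thick, no handle. Site z is the normal of its outer face.
- lid_edge (a point): Middle of the lid's free edge, at mid-thickness, 180 mm from the hinge line; when shut it lies over the box's -y wall at z = 84 mm.
- tile_flap (a joint): Hinge of the flap, about the box's x axis, rad: 0 = folded flat on its ledges inside the box; starts upright at 1.3 to 1.55 and stops at 1.6. A stiff hinge: the flap stays where it is left and needs about 0.3 to 1 N at its free edge to push. The edge swings from above the -y wall toward the box's +y side and down.
- flap_hinge (a point): On the flap's hinge line, middle of its length: box frame x = 0, y = -75 mm, z = 50 mm (30 mm below the rim). The flap is a plywood board, 102 mm along the hinge, 111 mm from hinge to free edge, 5 mm thick; folded down its top is 52 mm above the table. The lid must not come down on the raised flap.
- flap_edge (a point): Middle of the flap's free edge, 111 mm from its hinge; about 160 mm above the table when upright, 50 mm when folded flat.
- tile_a: Loose glazed test tile, 34 x 52 x 8 mm, lying on the box floor (origin: centre of underside). The flap goes over it.
- tile_b: A second such tile, 34 x 52 x 8 mm, beside it on the box floor.
- bisque_cup: Loose handleless terracotta cup, 66 mm wide, 69 mm high, standing behind the box; bystander. Origin: centre of its underside.
- oxide_bottle: Loose small brown dropper bottle, 33 mm wide, 102 mm high, standing at the near edge of the table; bystander. Origin: centre of its underside.
- salt_dish: Loose small white dish, 70 mm wide, 27 mm high, left of the cup; bystander. Origin: centre of its underside.

How it is judged:
On the way, in this order (a step that is already met when the one before it is completed fails the run):
1. the flap is folded flat while the lid is still open (value of joint tile_flap below 0.1 rad and value of joint box_lid above 0.9 rad), for 0.2 s.
2. the lid is shut over the flat flap (value of joint tile_flap below 0.1 rad and value of joint box_lid below 0.05 rad), for 0.2 s.
At the end, for the whole second after the job is handed in: The flap lies flat (within 0.1 rad) and the lid is shut on the rim (within 0.05 rad, 9 mm at its edge); cup, bottle, dish and tiles stand within 30 mm of where they were, upright (all of step 2 and distance of each of bisque_cup, oxide_bottle, salt_dish, tile_a, tile_b from where it was at the start of the episode below 0.03 m and angle between each of bisque_cup, oxide_bottle, salt_dish's own z axis and vertical below 0.2 rad); the robot touches nothing.
It fails at once if the lid is swung down on the raised flap (value of joint box_lid below 0.8 rad and value of joint tile_flap above 0.35 rad).
It fails at once if lid or flap is gripped or pushed with more than 80 N (contact force between the fingers and box_lid above 80 N or contact force between the fingers and tile_flap above 80 N).
It fails at once if a bystander or tile is lifted, carried or knocked away (over 30 mm) (distance of any of bisque_cup, oxide_bottle, salt_dish, tile_a, tile_b from where it was at the start of the episode above 0.03 m).
It also fails if it takes over 51 s, if anything falls off the work surface, if the arm or the gripper's body presses on something with over 40 N, if the wrist force passes 120 N, or if a joint passes its speed limit or range.

## Working session

There is one attempt and no reset: what is moved stays moved. The work goes in short steps, Python scripts to look and compute and a tool call to move; the robot and the scene stay as the last step left them, time stands still between calls to the robot, and variables do not carry over. Pictures are saved under pics/ and viewed, at most 10 in all, crops included, and the job is handed in when it is done.

Besides the shell and the picture viewer there is one more tool, called after "Call:" as name(argument=value, ...) on one line, values as JSON. drive_tool: Moves the arm, as the interface text tells. Its arguments: {"type":"object","properties":{"series":{"type":"array"},"grip_force":{"type":"number"}},"required":["series"]}

```bash
mkdir -p pics; ls; python3 - <<'E'
from bench import telemetry, camera, get_calibration, r
import cv2,numpy as np
s=telemetry.read_state();print(s['time'],s['ee_pos'],s['eef_rot'],s['width'],r.tips_ahead)
for n in('top','scene'):
    c=get_calibration(n);print(n,c)
    cv2.imwrite(f'pics/{n}0.png',camera(n)[:,:,::-1])
E
```

```text
pics
0.0 [0.22633186 0.58219062 0.24372819] [ 1.84315868e-01  9.82866795e-01 -7.14785095e-04 -1.12942221e-04] 0.08697376126566071 0.022
top {'fovy': 53.22929345979725, 'cx': 275.72123174135675, 'cy': 200.4289846320075, 'xyz': array([ 0.46394277, -0.09998535,  0.92100088]), 'rotation': array([-0.03287367,  0.03556601,  0.71393663, -0.69853337])}
scene {'fovy': 43.55118846886625, 'cx': 290.7927173905835, 'cy': 210.7348677120807, 'xyz': array([ 0.09748728, -0.8207304 ,  0.70081244]), 'rotation': array([ 0.43009795, -0.11591265, -0.2472071 ,  0.86050489])}
```

View pics/top0.png

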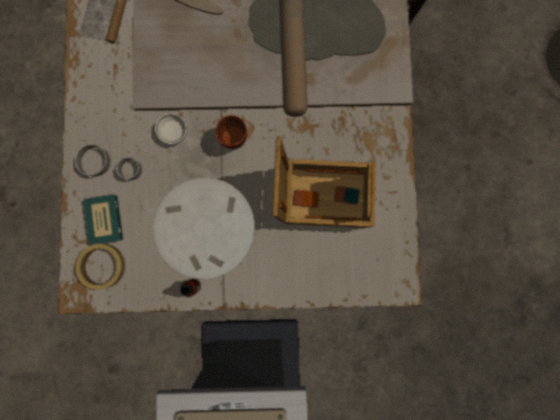

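View pics/scene0.png

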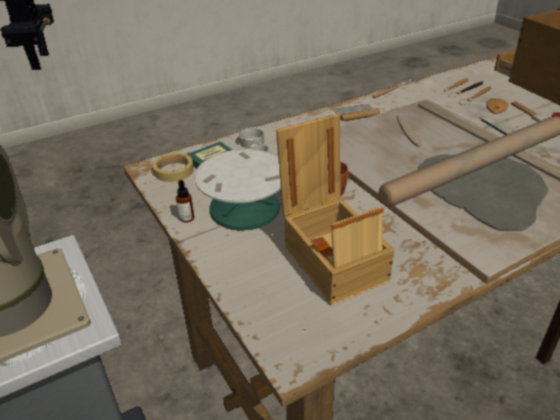

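The top view shows the box at about cols 276-375, rows 140-227, with the lid on its left and the flap on its right. The scene view shows the same box with its lid and flap upright. I'll zoom in for corners.

```bash
python3 - <<'E'
import cv2
a=cv2.imread('pics/top0.png')[130:240,260:390];b=cv2.imread('pics/scene0.png')[110:305,260:400]
cv2.imwrite('pics/t1.png',cv2.convertScaleAbs(cv2.resize(a,None,fx=5,fy=5,interpolation=2),alpha=1.6))
cv2.imwrite('pics/s1.png',cv2.resize(b,None,fx=3,fy=3,interpolation=2))
E
```

```text
(no output)
```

View pics/t1.png

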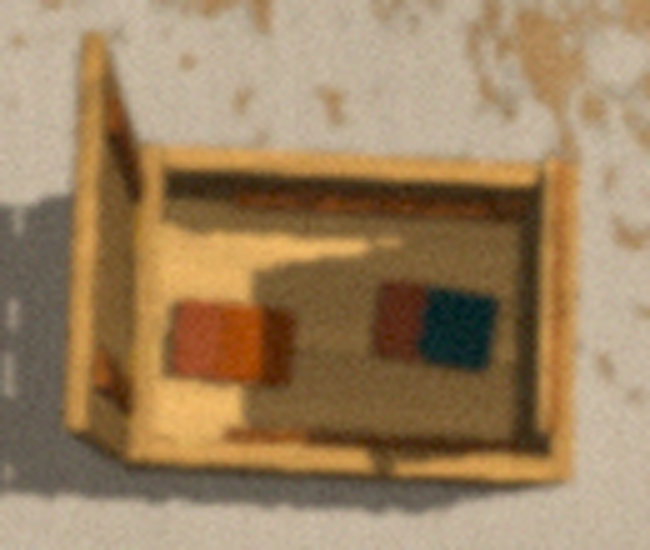

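View pics/s1.png

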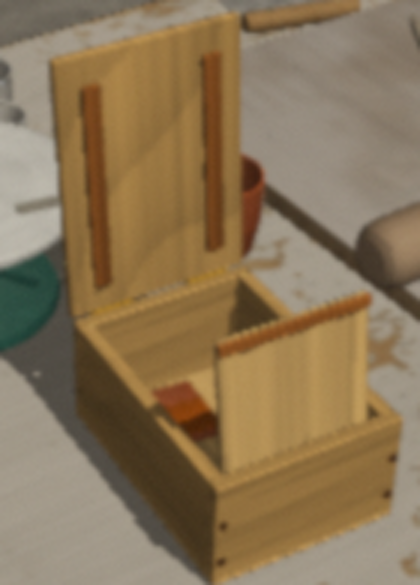

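The crops show the rim corners (top crop) at about (140,147), (128,463), (572,480) and (577,158). The lid's free edge runs (93,33)-(72,430) in the top crop and (52,60)-(240,14) in the scene crop. The flap's edge in the scene crop is (218,345)-(370,297).

```bash
cat > h.py <<'E'
from bench import telemetry, camera, get_calibration, r
import numpy as np
from scipy.spatial.transform import Rotation as R
def ray(n,u,v):
    c=get_calibration(n);f=210/np.tan(np.radians(c['fovy']/2))
    return c['xyz'],R.from_quat(c['rotation']).apply([(u-c['cx'])/f,-(v-c['cy'])/f,-1])
def plane(n,u,v,z):
    o,d=ray(n,u,v);return o+d*(z-o[2])/d[2]
T=lambda x,y:('top',x/5+260,y/5+130)
S=lambda x,y:('scene',x/3+260,y/3+110)
def tri(a,b):
    o,d=ray(*a);p,e=ray(*b);t=np.linalg.lstsq(np.c_[d,-e],p-o,rcond=None)[0]
    return (o+t[0]*d+p+t[1]*e)/2,np.linalg.norm(o+t[0]*d-p-t[1]*e)
E
python3 - <<'E'
from h import *
np.set_printoptions(precision=3,suppress=True)
t=[plane(*T(*p),.08)for p in[(140,147),(128,463),(572,480),(577,158)]];print(np.array(t))
print(np.array([plane(*S(*p),.08)for p in[(75,320),(218,487),(400,412)]]))
print('lid',tri(T(93,33),S(240,14)),tri(T(72,430),S(52,60)))
print('flap S',np.array([plane(*S(*p),.16)for p in[(218,345),(370,297)]]),'T',np.array([plane(*T(*p),.16)for p in[(575,160),(570,475)]]))
for n,(u,v) in dict(cup=(232,131),wheelL=(155,228),wheelR=(254,228)).items():print(n,plane('top',u,v,.1))
s=telemetry.read_state();print(R.from_quat(s['eef_rot']).as_matrix())
E
```

```text
[[ 0.629 -0.131  0.08 ]
 [ 0.5   -0.123  0.08 ]
 [ 0.49  -0.301  0.08 ]
 [ 0.621 -0.309  0.08 ]]
[[ 0.502 -0.128  0.08 ]
 [ 0.491 -0.303  0.08 ]
 [ 0.619 -0.309  0.08 ]]
lid (array([ 0.634, -0.111,  0.253]), np.float64(0.002971625319080007)) (array([ 0.505, -0.101,  0.255]), np.float64(0.002844931037402685))
flap S [[ 0.505 -0.279  0.16 ]
 [ 0.603 -0.29   0.16 ]] T [[ 0.605 -0.288  0.16 ]
 [ 0.489 -0.281  0.16 ]]
cup [ 0.685 -0.02   0.1  ]
wheelL [0.495 0.133 0.1  ]
wheelR [ 0.49 -0.06  0.1 ]
[[-0.932  0.362 -0.   ]
 [ 0.362  0.932 -0.001]
 [-0.    -0.001 -1.   ]]
```

Call:
drive_tool(series=[0, 0, 14.4, -8, -6.5, -2.6, -1, 0, 0, 14.4, -8, -6.5, -2.6, -1, 0, 0, 14.4, -8, -6.5, -2.6, -1, 0, 0, 14.4, -8, -6.5, -2.6, -1, 0, 0, 14.4, -8, -6.5, -2.6, -1, 0, 0, 14.4, -8, -6.5, -2.6, -1, 0, 0, 14.4, -8, -6.5, -2.6, -1, 0, 0, 14.4, -8, -6.5, -2.6, -1, 0, 0, 14.4, -8, -6.5, -2.6, -1, 0, 0, 14.4, -8, -6.5, -2.6, -1])

```text
time: 0.93
ee_pos: [0.4268, 0.2294, 0.3468]
eef_rot: [0.727, 0.687, -0.0, -0.0]
ft_force: [1.1, 0.1, 1.1]
width: 0.0286
grip_force: 0.0
```

```bash
cat >> h.py <<'E'
C=np.array([.560,-.216]);X=np.array([.998,-.057,0]);Y=np.array([.057,.998,0]);Z=np.array([0,0,1.])
def world(b): return np.r_[C,0]+b[0]*X+b[1]*Y+b[2]*Z
def plan(wps,tilt=None):
    """wps: (x',y',z of TCP in box frame, tilt about box x: rad)"""
    s=telemetry.read_state();Rc=R.from_quat(s['eef_rot']);p=np.array(s['ee_pos'])
    b=[(p-np.r_[C,0])@a for a in(X,Y,Z)];print('t',s['time'],'box tcp',np.round(b,4),'F',np.round(s['ft_force'],1),'w',s['width'])
    R0=np.c_[Y,X,-Z]
    for w in wps:
        Rt=R.from_rotvec(X*w[3])*R.from_matrix(R0)
        print(np.round(np.r_[np.degrees((Rc.inv()*Rt).as_rotvec())/5,Rc.inv().apply(world(w)-p)/.04],2))
E
python3 -c "
from h import *
plan([(0,.25,.345,0),(0,-.15,.345,0)])"
```

```text
t 0.9333 box tcp [-0.1583  0.437   0.3468] F [1.1 0.1 1.1] w 0.028553403300042288
[-0.   -0.    0.01 -4.68  3.96  0.04]
[-0.000e+00 -0.000e+00  1.000e-02 -1.468e+01  3.950e+00  4.000e-02]
```

Call:
drive_tool(series=[0, 0, 0, -5, 4, 0, -1, 0, 0, 0, -5, 4, 0, -1, 0, 0, 0, -5, 4, 0, -1, 0, 0, 0, -5, 4, 0, -1, 0, 0, 0, -5, 4, 0, -1, 0, 0, 0, -10, 4, 0, -1, 0, 0, 0, -10, 4, 0, -1, 0, 0, 0, -10, 4, 0, -1, 0, 0, 0, -10, 4, 0, -1, 0, 0, 0, -10, 4, 0, -1])

```text
time: 1.77
ee_pos: [0.5636, -0.1472, 0.3463]
eef_rot: [0.724, 0.689, 0.0, -0.0]
ft_force: [0.7, -0.4, 1.0]
width: 0.0003
grip_force: 0.0
```

```bash
python3 -c "
from h import *
plan([(0,-.15,.345,0)])"
```

```text
t 1.7667 box tcp [-0.0004  0.0689  0.3463] F [ 0.7 -0.4  1. ] w 0.00034549803851137
[-0.   -0.    0.09 -5.47 -0.03  0.03]
```

Call:
drive_tool(series=[0, 0, 0, -4.8, 0, 0, -1, 0, 0, 0, -4.8, 0, 0, -1, 0, 0, 0, -4.8, 0, 0, -1, 0, 0, 0, -4.8, 0, 0, -1, 0, 0, 0, -4.8, 0, 0, -1, 0, 0, 0, -4.8, 0, 4.6, -1, 0, 0, 0, -4.8, 0, 4.6, -1, 0, 0, 0, -4.8, 0, 4.6, -1, 0, 0, 0, -4.8, 0, 4.6, -1, 0, 0, 0, -4.8, 0, 4.6, -1])

```text
time: 2.6
ee_pos: [0.552, -0.3352, 0.1562]
eef_rot: [0.725, 0.689, -0.001, -0.003]
ft_force: [-0.9, 0.2, -0.5]
width: 0.0004
grip_force: 0.0
```

```bash
python3 - <<'E'
from h import *
# tip +y corner path on outer face at distance s, 2.5mm face offset, contact -> slightly overdriven
w=[]
for th,s in zip(np.radians([90,75,60,48,38,28,19,11,4,0]),np.linspace(.093,.078,10)):
    n=np.array([-np.sin(th),np.cos(th)])
    q=np.array([-.075,.05])+s*np.array([np.cos(th),np.sin(th)])+.0025*n
    w.append((0,q[0]-.0095,q[1]+.022,0))
plan(w)
import cv2;cv2.imwrite('pics/s2.png',camera('scene')[:,:,::-1])
E
```

```text
t 2.6 box tcp [-0.0012 -0.1194  0.1562] F [-0.9  0.2 -0.5] w 0.0004289271070244424
[-0.08 -0.03  0.08  0.81  0.03 -0.22]
[-0.08 -0.03  0.08  1.41  0.04 -0.11]
[-0.08 -0.03  0.08  1.94  0.04  0.14]
[-0.08 -0.03  0.08  2.3   0.05  0.43]
[-0.08 -0.03  0.08  2.53  0.05  0.73]
[-0.08 -0.03  0.08  2.71  0.06  1.06]
[-0.08 -0.03  0.08  2.81  0.06  1.38]
[-0.08 -0.03  0.08  2.85  0.06  1.66]
[-0.08 -0.03  0.08  2.85  0.06  1.91]
[-0.08 -0.03  0.08  2.82  0.06  2.05]
```

View pics/s2.png

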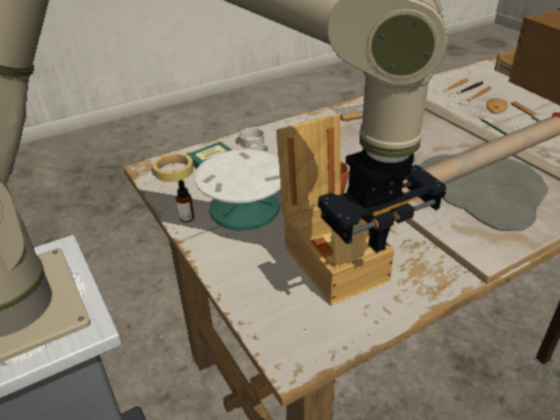

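The closed fingertips are behind the flap, near (380,235), and nothing else is touched. Now I push along the arc, first half.

Call:
drive_tool(series=[0, 0, 0, 0.5, 0, -0.2, -1, 0, 0, 0, 0.8, 0, -0.2, -1, 0, 0, 0, 1.1, 0, -0.15, -1, 0, 0, 0, 1.4, 0, -0.1, -1, 0, 0, 0, 1.7, 0, 0.02, -1, 0, 0, 0, 1.94, 0, 0.14, -1, 0, 0, 0, 2.12, 0, 0.28, -1, 0, 0, 0, 2.3, 0, 0.43, -1, 0, 0, 0, 2.43, 0, 0.58, -1, 0, 0, 0, 2.53, 0, 0.73, -1])

```text
time: 3.48
ee_pos: [0.5592, -0.2353, 0.1324]
eef_rot: [0.725, 0.689, -0.0, -0.0]
ft_force: [0.9, 0.3, 0.4]
width: 0.0003
grip_force: 0.3
```

```bash
python3 - <<'E'
from h import *
w=[]
for th,s in zip(np.radians([33,28,23,18,13,9,5,2,-1,-2]),np.linspace(.086,.078,10)):
    n=np.array([-np.sin(th),np.cos(th)])
    q=np.array([-.075,.05])+s*np.array([np.cos(th),np.sin(th)])+.0025*n
    w.append((0,q[0]-.0095,q[1]+.022,0))
plan(w)
E
```

```text
t 3.4833 box tcp [ 0.0004 -0.0193  0.1324] F [0.9 0.3 0.4] w 0.00026333416845681544
[-0.   -0.    0.08  0.14 -0.01  0.29]
[-0.   -0.    0.08  0.22 -0.01  0.46]
[-0.   -0.    0.08  0.28 -0.01  0.63]
[-0.   -0.    0.08  0.33 -0.01  0.81]
[-0.   -0.    0.08  0.36 -0.01  0.99]
[-0.   -0.    0.08  0.37 -0.01  1.13]
[-0.   -0.    0.08  0.37 -0.01  1.27]
[-0.   -0.    0.08  0.36 -0.01  1.38]
[-0.   -0.    0.08  0.34 -0.01  1.48]
[-0.   -0.    0.08  0.32 -0.01  1.52]
```

Call:
drive_tool(series=[0, 0, 0, 0.14, 0, 0.29, -1, 0, 0, 0, 0.22, 0, 0.46, -1, 0, 0, 0, 0.28, 0, 0.63, -1, 0, 0, 0, 0.33, 0, 0.81, -1, 0, 0, 0, 0.36, 0, 0.99, -1, 0, 0, 0, 0.37, 0, 1.13, -1, 0, 0, 0, 0.37, 0, 1.27, -1, 0, 0, 0, 0.36, 0, 1.38, -1, 0, 0, 0, 0.34, 0, 1.43, -1, 0, 0, 0, 0.34, 0, 1.46, -1])

```text
time: 4.32
ee_pos: [0.5599, -0.2226, 0.0748]
eef_rot: [0.725, 0.689, -0.0, -0.0]
ft_force: [-4.4, 3.5, 11.2]
width: 0.0005
grip_force: 5.8
```

```bash
python3 - <<'E'
from h import *
plan([])
import cv2;a=camera('scene')[100:310,200:480,::-1]
cv2.imwrite('pics/s3.png',cv2.resize(a,None,fx=2.5,fy=2.5))
E
```

```text
t 4.3167 box tcp [ 0.0002 -0.0066  0.0748] F [-4.4  3.5 11.2] w 0.00048776352667720575
```

View pics/s3.png

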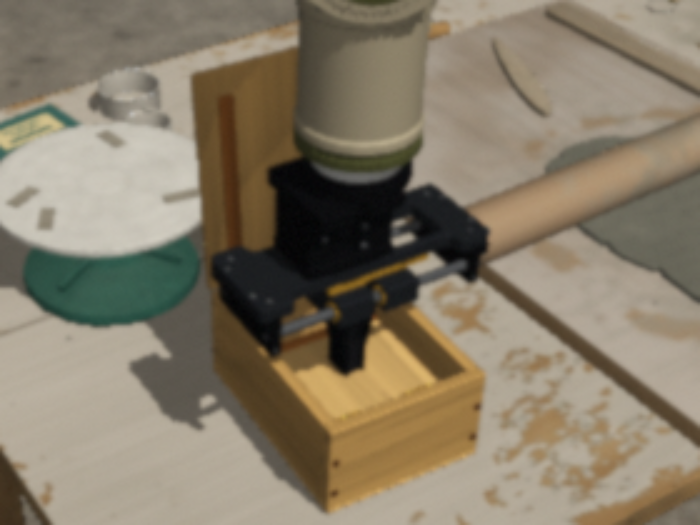

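The flap lies flat in the box under the fingertip, at about (350,365). I'll press briefly, then rise.

Call:
drive_tool(series=[0, 0, 0, 0, 0, 0.05, -1, 0, 0, 0, 0, 0, 0.05, -1, 0, 0, 0, 0, 0, 0.05, -1, 0, 0, 0, -0.5, 0, -1, -1, 0, 0, 0, -0.8, 0, -2, -1, 0, 0, 0, -0.8, 0, -3, -1, 0, 0, 0, -0.8, 0, -4, -1, 0, 0, 0, -0.8, 0, -5, -1, 0, 0, 0, -0.8, 0, -6, -1, 0, 0, 0, -0.8, 0, -6.9, -1])

```text
time: 5.2
ee_pos: [0.558, -0.2548, 0.354]
eef_rot: [0.725, 0.689, 0.001, 0.001]
ft_force: [1.1, -1.1, 0.2]
width: 0.0004
grip_force: 0.0
```

```bash
python3 - <<'E'
from h import *
import cv2
plan([(0,.19,.345,0),(0,.19,.25,0)])
a=camera('scene')[100:310,200:480,::-1]
cv2.imwrite('pics/s4.png',cv2.resize(a,None,fx=2.5,fy=2.5))
E
```

```text
t 5.2 box tcp [ 3.00e-04 -3.89e-02  3.54e-01] F [ 1.1 -1.1  0.2] w 0.0003777720094347807
[0.02 0.   0.07 5.72 0.03 0.22]
[0.02 0.   0.07 5.72 0.02 2.6 ]
```

View pics/s4.png

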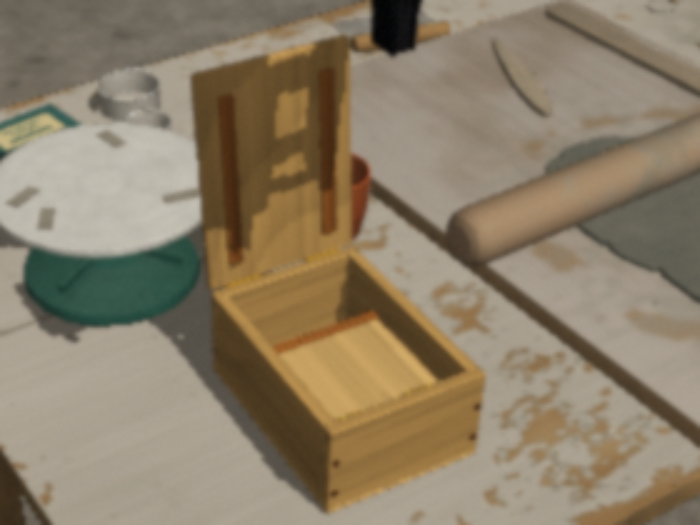

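The flap lies flat, with its brown edge at about (325,333), and the lid is still open. Next I go over the lid and down behind it.

Call:
drive_tool(series=[0, 0, 0, 1, 0, 0, -1, 0, 0, 0, 2, 0, 0, -1, 0, 0, 0, 3, 0, 0, -1, 0, 0, 0, 4, 0, 0, -1, 0, 0, 0, 5, 0, 0, -1, 0, 0, 0, 5.7, 0, 0.3, -1, 0, 0, 0, 5.7, 0, 1.2, -1, 0, 0, 0, 5.7, 0, 2, -1, 0, 0, 0, 5.7, 0, 2.5, -1, 0, 0, 0, 5.7, 0, 2.5, -1])

```text
time: 6.08
ee_pos: [0.5678, -0.0265, 0.2467]
eef_rot: [0.725, 0.689, -0.003, -0.002]
ft_force: [-0.3, -0.0, -0.6]
width: 0.0005
grip_force: 0.0
```

```bash
cat >> h.py <<'E'
def lid(ths,s=.165):
    w=[]
    for th in np.radians(ths):
        q=np.array([.09,.08])+s*np.array([-np.cos(th),np.sin(th)])+.008*np.array([np.sin(th),np.cos(th)])
        w.append((0,q[0]+.0095,q[1]+.022,0))
    plan(w)
E
python3 -c "
from h import *
lid([110,104,98,92,86,81,76,71,66,62])"
```

```text
t 6.0833 box tcp [-0.0031  0.1895  0.2467] F [-0.3 -0.  -0.6] w 0.0005381122182543674
[-0.07  0.01  0.08 -0.66  0.07 -0.19]
[-0.07  0.01  0.08 -1.06  0.07 -0.34]
[-0.07  0.01  0.08 -1.48  0.06 -0.44]
[-0.07  0.01  0.08 -1.91  0.06 -0.5 ]
[-0.07  0.01  0.08 -2.34  0.06 -0.51]
[-0.07  0.01  0.08 -2.7   0.05 -0.48]
[-0.07  0.01  0.08 -3.06  0.05 -0.43]
[-0.07  0.01  0.08 -3.41  0.05 -0.34]
[-0.07  0.01  0.08 -3.75  0.05 -0.23]
[-0.07  0.01  0.08 -4.01  0.05 -0.11]
```

Call:
drive_tool(series=[0, 0, 0, -0.66, 0, -0.19, -1, 0, 0, 0, -1.06, 0, -0.34, -1, 0, 0, 0, -1.3, 0, -0.4, -1, 0, 0, 0, -1.5, 0, -0.44, -1, 0, 0, 0, -1.7, 0, -0.48, -1, 0, 0, 0, -1.91, 0, -0.5, -1, 0, 0, 0, -2.15, 0, -0.51, -1, 0, 0, 0, -2.34, 0, -0.51, -1, 0, 0, 0, -2.55, 0, -0.5, -1, 0, 0, 0, -2.7, 0, -0.48, -1])

```text
time: 6.92
ee_pos: [0.5643, -0.1355, 0.27]
eef_rot: [0.725, 0.689, -0.0, -0.0]
ft_force: [-0.4, 1.2, 1.3]
width: 0.0001
grip_force: 1.1
```

```bash
python3 -c "
from h import *
lid([80,75,70,65,60,55,50,45,40,35])"
```

```text
t 6.9167 box tcp [-0.0003  0.0806  0.27  ] F [-0.4  1.2  1.3] w 0.00012613518436096094
[-0.    0.    0.08 -0.05  0.01  0.1 ]
[-0.    0.    0.08 -0.4   0.01  0.16]
[-0.    0.    0.08 -0.75  0.    0.25]
[-0.    0.    0.08 -1.09  0.    0.38]
[-0.    0.    0.08 -1.42 -0.    0.53]
[-0.    0.    0.08 -1.73 -0.    0.71]
[-0.    0.    0.08 -2.03 -0.    0.91]
[-0.    0.    0.08 -2.3  -0.01  1.14]
[-0.    0.    0.08 -2.56 -0.01  1.39]
[-0.    0.    0.08 -2.79 -0.01  1.67]
```

Call:
drive_tool(series=[0, 0, 0, -0.1, 0, 0.08, -1, 0, 0, 0, -0.4, 0, 0.16, -1, 0, 0, 0, -0.75, 0, 0.25, -1, 0, 0, 0, -1.09, 0, 0.38, -1, 0, 0, 0, -1.42, 0, 0.53, -1, 0, 0, 0, -1.73, 0, 0.71, -1, 0, 0, 0, -2.03, 0, 0.91, -1, 0, 0, 0, -2.3, 0, 1.14, -1, 0, 0, 0, -2.56, 0, 1.39, -1, 0, 0, 0, -2.79, 0, 1.67, -1])

```text
time: 7.75
ee_pos: [0.5586, -0.2469, 0.2023]
eef_rot: [0.725, 0.689, -0.0, -0.0]
ft_force: [-1.5, 1.7, 0.6]
width: 0.0005
grip_force: 0.7
```

```bash
python3 -c "
from h import *
lid([35,30,25,20,16,12,8,5,2,0])"
```

```text
t 7.75 box tcp [ 0.0003 -0.0309  0.2023] F [-1.5  1.7  0.6] w 0.0004553905940330686
[-0.    0.    0.08 -0.   -0.01 -0.02]
[-0.    0.    0.08 -0.21 -0.01  0.27]
[-0.    0.    0.08 -0.39 -0.01  0.58]
[-0.    0.    0.08 -0.55 -0.01  0.91]
[-0.    0.    0.08 -0.65 -0.01  1.18]
[-0.    0.    0.08 -0.73 -0.01  1.45]
[-0.    0.    0.08 -0.8  -0.01  1.73]
[-0.    0.    0.08 -0.83 -0.01  1.95]
[-0.    0.    0.08 -0.86 -0.01  2.16]
[-0.    0.    0.08 -0.86 -0.01  2.31]
```

Call:
drive_tool(series=[0, 0, 0, -0.21, 0, 0.27, -1, 0, 0, 0, -0.39, 0, 0.58, -1, 0, 0, 0, -0.55, 0, 0.91, -1, 0, 0, 0, -0.65, 0, 1.18, -1, 0, 0, 0, -0.73, 0, 1.45, -1, 0, 0, 0, -0.8, 0, 1.73, -1, 0, 0, 0, -0.83, 0, 1.95, -1, 0, 0, 0, -0.86, 0, 2.13, -1, 0, 0, 0, -0.86, 0, 2.25, -1, 0, 0, 0, -0.86, 0, 2.3, -1])

```text
time: 8.58
ee_pos: [0.557, -0.2801, 0.1105]
eef_rot: [0.724, 0.689, -0.0, -0.0]
ft_force: [-1.6, -0.0, 7.1]
width: 0.0005
grip_force: 4.0
```

```bash
python3 -c "
from h import *
lid([0])"
```

```text
t 8.5833 box tcp [ 0.0007 -0.0641  0.1105] F [-1.6 -0.   7.1] w 0.0005003389988993939
[-0.01 -0.    0.08 -0.03 -0.02  0.01]
```

Call:
drive_tool(series=[0, 0, 0, 0, 0, 0.04, -1, 0, 0, 0, 0, 0, 0.06, -1, 0, 0, 0, 0, 0, 0.06, -1, 0, 0, 0, 0, 0, 0.06, -1, 0, 0, 0, 0, 0, -0.7, -1, 0, 0, 0, 0, 0, -1.7, -1, 0, 0, 0, 0, 0, -2.7, -1, 0, 0, 0, 0, 0, -3.7, -1, 0, 0, 0, 0, 0, -4.5, -1, 0, 0, 0, 0, 0, -5, -1])

```text
time: 9.42
ee_pos: [0.5578, -0.2805, 0.3158]
eef_rot: [0.724, 0.689, 0.001, 0.002]
ft_force: [0.9, -0.7, 0.4]
width: 0.0003
grip_force: 0.0
```

```bash
python3 - <<'E'
from h import *
import cv2
plan([])
a=camera('scene')[100:310,200:480,::-1]
cv2.imwrite('pics/s5.png',cv2.resize(a,None,fx=2.8,fy=2.8))
E
```

```text
t 9.4167 box tcp [ 0.0015 -0.0645  0.3158] F [ 0.9 -0.7  0.4] w 0.00034241423800123
```

View pics/s5.png

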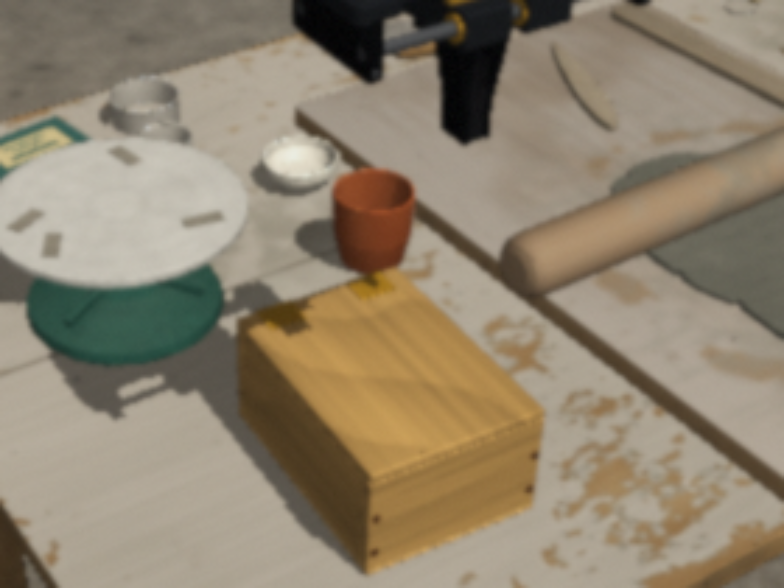

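The lid lies flush on the rim, with its free edge from (370,478) to (540,410). The cup and dish still stand, and the arm is clear of everything.

```bash
python3 -c "
from bench import r
print(r.close_job())"
```

```text
the job is handed in; nothing more can be done
None
```

The flap was folded flat first, then the lid was pushed shut flush on the rim. The cup and dish still stand in the last picture (the bottle and tiles weren't rechecked), the arm touches nothing, and the job was handed in at about 9.5 s with no verdict returned.

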